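# Read a sample on the bench photometer through its third filter

## Task

Take a reading on the bench photometer through its third filter, touching it only with the tips or outsides of the fingers: first press the light shield over the sample well fully shut, then push the filter lever out of its parking zone at the left end of its slot towards the right, counting the clicks, and leave it seated in the third click without running past it. Then press the round read key fully down and let it come up again. Do not pinch or lift any part of the instrument, and leave the specimen cup and the two vials beside it where they stand.

Things in the scene. Friction and masses are not known exactly. Their poses are not given: they have to be found in the camera images.
- photometer: Low white bench photometer, 170 mm deep (x), 250 mm wide (y), fixed. Origin: centre of its underside; x to its rear, y to its left, z up. Flat deck 70 mm above the worktop: lever slot along y at x = -36 mm, round key right of it, sample well under the shield at the rear left, display hump (97 mm above the worktop, x over +20 mm, y -110 to +20 mm) at the rear right.
- shield (a joint): Angle of the light shield (rad): 0 = flat shut over the well, grows as its front edge swings up; starts 0.6 to 1.0 open. White flap, 74 mm from hinge line to front edge plus a 6 mm finger tab, 68 mm wide, 4 mm thick. Its stiff hinge (0.1 N m) holds it wherever it is left; a push straight down on its upper face shuts it.
- shield_edge (a point): Middle of the front (free) edge of the shield, on its upper face; moves with the shield. Its axes are the photometer's when the shield is shut and tilt with it.
- shield_hinge (a point): Middle of the shield's hinge line, along the photometer's y, 10 mm above the deck. With the shield shut its upper face is 4 mm above this point.
- filter_lever (a joint): Travel of the filter lever along the slot (m): 0 = left end stop (photometer +y), grows to the right, 0.088 = right end stop. Starts parked between 0 and 0.014, where it slides freely (about 1 N) up to 0.021. Then come five clicks 14 mm apart: notches at 0.027, 0.041, 0.055 (the third), 0.069, 0.083.
- lever_top (a point): Centre of the top of the lever: a black upright paddle with an index line on top, 10 mm along the slot, 18 mm across it, its top 27 mm and its underside 5 mm above the deck. Its axes are the photometer's. The deck left of it (+y) is bare for at least 65 mm and takes the shut fingers.
- read_key (a joint): Press of the read key (m): 0 = up, 0.005 = fully down; a spring of about 5 N at the bottom brings it back.
- read_key_top (a point): Centre of the top face of the round white read key, 24 mm in diameter, 16 mm above the deck; it stands 9 mm proud of its dark collar. Pressed straight down.
- spec_cup_mid (a point): Centre (half-way up) of a specimen cup with screw lid, 58 mm in diameter, 59 mm tall, standing loose right of the photometer. Not to be moved.
- vial_a_mid (a point): Centre of a small capped vial, 25 mm in diameter, 49 mm tall, standing loose right of the photometer, near its front. Not to be moved.
- vial_b_mid (a point): Centre of a like vial, 25 mm in diameter, 49 mm tall, standing loose left of the photometer. Not to be moved.
- lever_park (a point): Fixed point: where lever_top is at the left end stop. The lever sits firmly in a notch: it takes about 8 to 9 N to push it out; the force falls off towards the crest 7 mm on, past which the lever snaps forward by itself into the next notch and stays. Black ticks just behind the slot mark the five notches, a dot the left end stop.

How it is judged:
By the outcome, as a careful person would: the job done as asked, in the order asked, and still so for the second after the job is handed in, with the robot touching nothing.
It also fails if it takes over 64 s, if anything falls off the work surface, if the arm or the gripper's body presses on something with over 40 N, if the wrist force passes 120 N, or if a joint passes its speed limit or range.

## Robot

A 6-joint arm with a two-finger parallel gripper is mounted at the origin on a cart in front of the work surface, level with it; the furniture and walls round the work are solid. World frame = base frame: x ahead of the robot, y to its left, z up, the work surface at z = 0. Lengths are in mm, angles in rad, forces in N, time in s.
With the tool pointing down it reaches from about 350 to 975 mm from the base axis. Payload 7.1 kg.
Tool frame: the origin (TCP) lies on the front face of the gripper's body, between the roots of the fingers; the fingertips stand 80 mm ahead of it and the grasp point (between the pads) lies 61 mm ahead of it (env.tips_ahead is the distance from the TCP to the fingertips, in mm); z points along the fingers, y is the direction in which the jaws open and shut (so a half turn about z gives the same grasp; the last joint's range is limited). The gripper opens to 88 mm and grips with 3 to 60 N. Pads are 20 mm wide; open, the fingers measure 115 mm over their backs; the gripper's body (75 mm by 178 mm) begins 61 mm behind the grasp point.
Start: joints at [-1.354, 0.423, 1.63, -0, 1.089, -0.019], TCP at [146.032, -607.684, 302.675] pointing down, gripper open.
Joint ranges: [-3, 3], [-0.9, 2.11], [0.09, 2.58], [-1.31, 4.45], [0.11, 2.69], [-2.54, 2.54]. Speed limits (rad/s): [2.39, 2.39, 3.01, 3.14, 3.14, 3.14].

## Interface

Orientations are given as a unit quaternion [x, y, z, w].
In Python, from station import env, set_gripper, viewer, workorder gives the robot as it stands. Calls block until the motion is done:
- env.reach(position, orientation): joint-space move of the TCP to a pose.
- env.move_l(position, rot=None, rate=150, f_stop=None): straight line of the TCP; rot=None keeps the orientation; rate is the mean speed in mm/s. With f_stop (N) it stops when the force on the tool has changed by that much, and returns True; else False.
- env.move_joints(angles): joint-space move.
- set_gripper(opening): finger opening in mm; the grip force is fixed at half the most; returns when the fingers have stopped.
- env.hold(seconds).
- env.ik(position, orientation): joint angles nearest the present ones, or None.
- env.read_state(): the state.
- viewer.camera(name): name is "scene" or "top"; returns the picture (420x560x3 uint8, blue, green, red); there is no depth.
- viewer.camera_params(name): a dict with "fx", "fy", "cx", "cy" (pixels), "pose" (4x4, takes a point from camera to world coordinates). Camera axes: x right, y up, looking along -z (the intrinsics and any distortion apply to the point x, -y, -z); pixel columns grow to the right and rows downward; lengths in mm; the calibration is good to about 2 mm. A picture is of the moment at which its call begins. camera_params takes no time and is no camera call.
A pose or a line that the arm cannot do raises env.IKError and nothing moves.
- workorder.sign_off(): hands the job in, once; it reports no verdict.
The state is a dict: "time_s": time; "qpos": joint angles; "dq": joint speeds; "tau": joint torques, N m; "tool_pos": TCP position; "orientation": TCP orientation; "force": force on the tool from outside, world axes, zero at the start; "wrist_torque": the same for the moment, N m; "width": finger opening in mm.
Only numpy, scipy, OpenCV 4.12 (cv2) and the standard library are available. Lean on these libraries where they do the work, as an engineer would, in place of code of your own. Each camera call takes 0.05 s, during which the arm holds its last target.

## Working session

There is one attempt and no reset: what is moved stays moved. The work goes in short steps, each a Python script; the robot and the scene stay as the last script left them, time stands still between calls to the robot, and variables do not carry over. Pictures are saved under pics/ and viewed, and the job is handed in when it is done.

```bash
mkdir -p pics; ls; python3 - <<'E'
from station import env, set_gripper, viewer, workorder
import cv2,numpy as np
for n in ("scene","top"):
    im=viewer.camera(n); cv2.imwrite(f"pics/{n}0.png",im)
    p=viewer.camera_params(n); print(n,{k:(np.round(v,3).tolist() if k=='pose' else v) for k,v in p.items()})
s=env.read_state(); print(s['time_s'],s['tool_pos'],s['orientation'],s['force'],env.tips_ahead)
E
```

```text
pics
scene {'fx': 519.0279181360299, 'fy': 519.0279181360299, 'cx': 271.82123685354907, 'cy': 203.8212796414446, 'pose': [[-0.806, 0.409, -0.427, 67.194], [-0.591, -0.578, 0.563, 597.443], [-0.017, 0.706, 0.708, 784.057], [0.0, 0.0, 0.0, 1.0]]}
top {'fx': 398.87648618425595, 'fy': 398.87648618425595, 'cx': 278.01393585214106, 'cy': 208.84699022808002, 'pose': [[-0.021, 0.984, -0.175, 380.086], [-1.0, -0.023, -0.01, 35.453], [-0.013, 0.175, 0.984, 908.764], [0.0, 0.0, 0.0, 1.0]]}
0.1 [ 145.95916987 -607.30260284  301.98460224] [ 9.93055948e-01  1.17640920e-01 -7.10376201e-05 -7.02516467e-04] [ 0.15643774 -0.0698328  -0.6743812 ] 80.0
```

View pics/scene0.png

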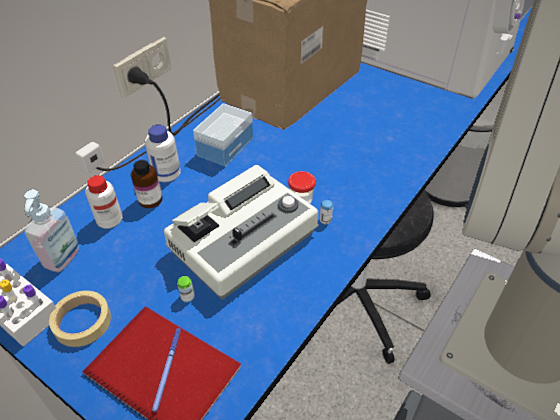

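View pics/top0.png

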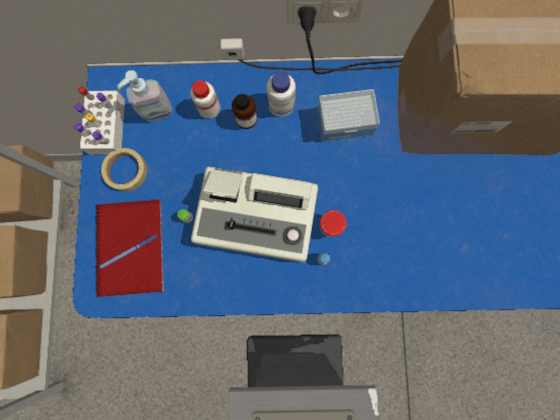

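The scene picture shows the photometer around (240,230) and the top picture around (255,213). In the top view the lever is left of the slot near (232,225), the key at (292,235) and the shield open at (222,185). I'll zoom in.

```bash
python3 - <<'E'
import cv2
a=cv2.imread("pics/top0.png")[155:275,170:350]; cv2.imwrite("pics/topz.png",cv2.resize(a,None,fx=4.4,fy=4.4,interpolation=cv2.INTER_CUBIC))
a=cv2.imread("pics/scene0.png")[155:305,150:350]; cv2.imwrite("pics/scz.png",cv2.resize(a,None,fx=4,fy=4,interpolation=cv2.INTER_CUBIC))
E
```

```text
(no output)
```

View pics/topz.png

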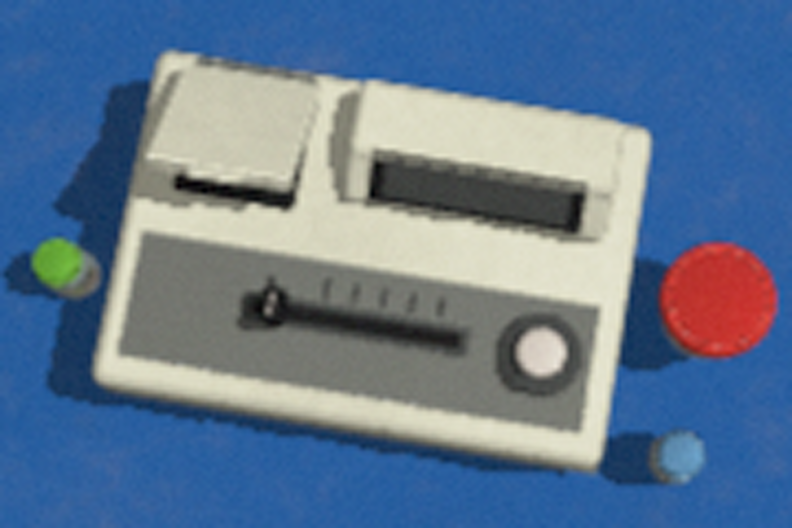

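View pics/scz.png

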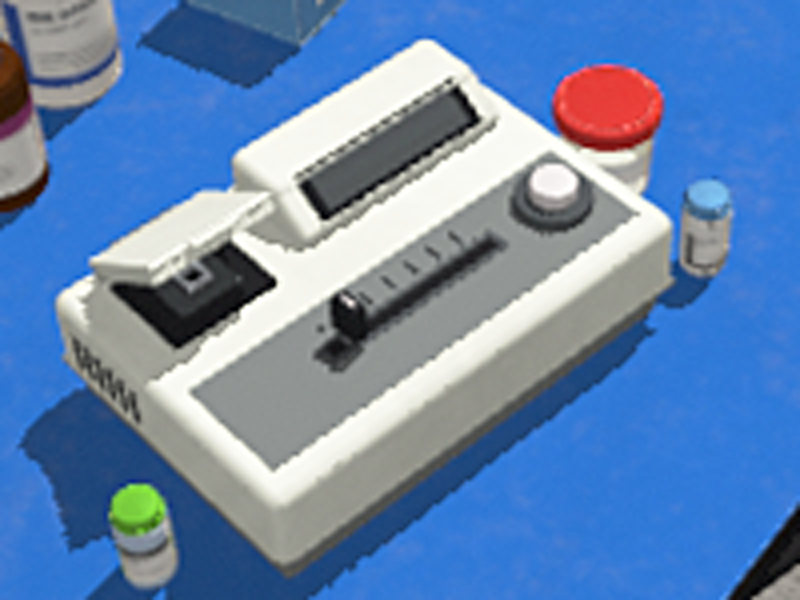

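```bash
cat > h.py <<'E'
from station import env, set_gripper, viewer, workorder
import cv2,numpy as np
P={n:viewer.camera_params(n) for n in("scene","top")}
def ray(n,u,v):
    p=P[n];T=np.array(p['pose']);d=T[:3,:3]@np.array([(u-p['cx'])/p['fx'],-(v-p['cy'])/p['fy'],-1.]);return T[:3,3],d
def onz(n,u,v,z):
    o,d=ray(n,u,v);return o+d*(z-o[2])/d[2]
def proj(n,X):
    p=P[n];T=np.array(p['pose']);c=T[:3,:3].T@(np.asarray(X,float)-T[:3,3]);return np.array([p['cx']+p['fx']*c[0]/-c[2],p['cy']-p['fy']*c[1]/-c[2]])
def tri(a,b):
    o1,d1=ray("top",*a);o2,d2=ray("scene",*b)
    s,_,_,_=np.linalg.lstsq(np.c_[d1,-d2],o2-o1,rcond=None)
    x,y=o1+s[0]*d1,o2+s[1]*d2;return (x+y)/2,np.linalg.norm(x-y)
tz=lambda u,v:(170+(u+.5)/4.4-.5,155+(v+.5)/4.4-.5)
sz=lambda u,v:(150+(u+.5)/4-.5,155+(v+.5)/4-.5)
E
python3 - <<'E'
from h import *
np.set_printoptions(precision=1,suppress=True)
pairs=dict(key=((541,352),(556,180)),lever=((270,298),(347,300)),t1=((328,290),(366,297)),t2=((355,290),(389,284)),t3=((384,298),(412,268)),t4=((413,301),(434,252)),t5=((441,306),(458,239)),
 hump=None)
zz=dict(key=86,lever=97)
for k,v in pairs.items():
    if v is None: continue
    a,b=tz(*v[0]),sz(*v[1]);z=zz.get(k,70)
    print(k,onz("top",*a,z),onz("scene",*b,z),*tri(a,b))
for nm,im in(("top","pics/top0.png"),("scene","pics/scene0.png")):
    I=cv2.imread(im);h=cv2.cvtColor(I,cv2.COLOR_BGR2HSV)
    m=((h[...,1]<60)&(h[...,2]>60)&(h[...,2]<150)).astype(np.uint8)
    R=np.zeros_like(m)
    if nm=="top":R[200:260,190:315]=1
    else:R[190:275,190:320]=1
    m=cv2.morphologyEx(m*R,cv2.MORPH_OPEN,np.ones((3,3)))
    c=max(cv2.findContours(m,cv2.RETR_EXTERNAL,cv2.CHAIN_APPROX_NONE)[0],key=cv2.contourArea)
    Q=np.array([onz(nm,*q[0],70)[:2] for q in c],np.float32)
    r=cv2.minAreaRect(Q);print(nm,r,cv2.boxPoints(r).tolist())
for k,a,b,z in(("cup",(718,300),(608,100),59),("va",(682,453),(708,198),49),("vb",(58,262),(138,505),49)):
    print(k,onz("top",*tz(*a),z),onz("scene",*sz(*b),z))
E
```

```text
key [471.9  14.4  86. ] [469.1  14.9  86. ] [471.1  13.9  84.2] 2.172400990361397
lever [498.8 140.7  97. ] [495.2 140.4  97. ] [497.6 140.   95.6] 3.2059356116733717
t1 [506.1 116.1  70. ] [506.  115.8  70. ] [505.9 116.1  70.3] 0.1693767743849702
t2 [505.8 103.1  70. ] [502.4 103.2  70. ] [504.8 102.5  68.2] 2.793062414553274
t3 [501.5  89.1  70. ] [499.9  88.9  70. ] [501.   88.7  69.3] 1.5112920611468947
t4 [499.7  75.1  70. ] [497.7  74.7  70. ] [499.   74.6  69.4] 1.9680336327170131
t5 [497.   61.6  70. ] [493.5  61.3  70. ] [495.8  60.9  68.6] 3.1589893737534185
top ((485.7445068359375, 101.75212860107422), (224.3279266357422, 60.59109115600586), 79.13629913330078) [[434.85198974609375, -2.6917648315429688], [494.3572082519531, -14.111564636230469], [536.6370239257812, 206.19601440429688], [477.1318054199219, 217.61581420898438]]
scene ((498.7140197753906, 178.8745574951172), (66.85926055908203, 60.01076889038086), 79.05351257324219) [[462.90655517578125, 151.75096130371094], [521.825439453125, 140.3553924560547], [534.521484375, 205.99815368652344], [475.60260009765625, 217.3937225341797]]
cup [498.4 -73.2  59. ] [496.4 -71.4  59. ]
va [425.2 -53.7  49. ] [421.2 -49.2  49. ]
vb [526.4 252.7  49. ] [523.7 255.3  49. ]
```

```bash
python3 - <<'E'
import cv2,numpy as np
a=cv2.imread("pics/top0.png")[163:208,196:250]; A=cv2.resize(a,None,fx=10,fy=10,interpolation=cv2.INTER_CUBIC)
b=cv2.imread("pics/scene0.png")[198:248,160:225]; B=cv2.resize(b,None,fx=10,fy=10,interpolation=cv2.INTER_CUBIC)
cv2.imwrite("pics/a1.png",A);cv2.imwrite("pics/b1.png",B)
E
```

```text
(no output)
```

View pics/a1.png

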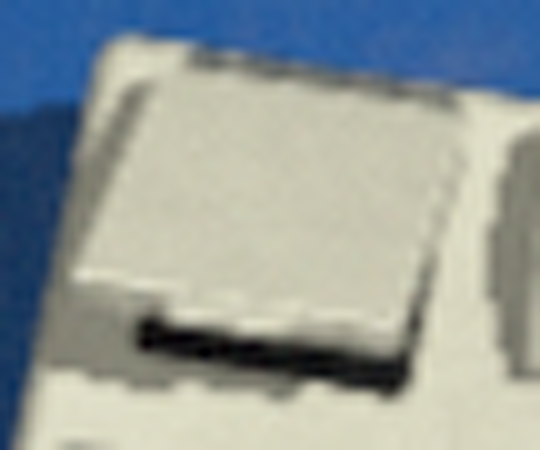

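View pics/b1.png

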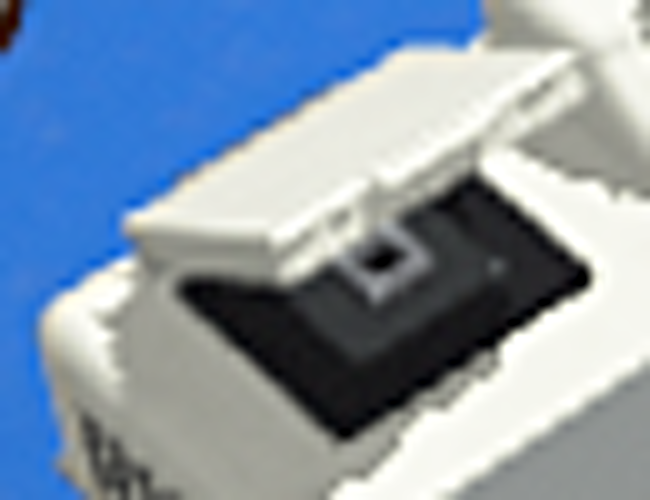

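```bash
python3 - <<'E'
from h import *
np.set_printoptions(precision=1,suppress=True)
A=lambda u,v:(196+u/10-.45,163+v/10-.45)
B=lambda u,v:(160+u/10-.45,198+v/10-.45)
th=-0.190;ex=np.array([np.cos(th),np.sin(th)]);ey=np.array([-np.sin(th),np.cos(th)])
for k,a,b in(("FL",(75,275),(272,238)),("FR",(405,325),(580,58)),("BL",(150,80),(130,222)),("BR",(462,130),(410,50))):
    X,e=tri(A(*a),B(*b));print(k,X,e,"x'y'",X[:2]@ex,X[:2]@ey)
# left edge of deck, front edge etc
for k,a in(("deck FL",(97,380)),("deck FR",(598,466)),("BL",(165,55)),("BR humpz97",(650,130))):
    X=onz("top",*tz(*a),97 if "97" in k else 68);print(k,X[:2]@ex,X[:2]@ey)
E
```

```text
FL [561.8 193.5 124. ] 0.6836656730020687 x'y' 515.1015041713725 296.12520347285306
FR [549.7 126.7 121. ] 2.4375778578255067 x'y' 515.909607408294 228.20403740855087
BL [611.7 184.9  89.9] 0.9596866962561281 x'y' 565.7548394100908 297.04817190928486
BR [600.6 119.2  87.3] 0.8114502606796942 x'y' 567.2439184320015 230.5195004712013
deck FL 413.72576447024886 311.5732381122289
deck FR 413.55659174036833 67.70343969876289
BL 577.8261716444835 311.45866825622744
BR humpz97 572.3963894777525 69.51187736079397
```

```bash
cat >> h.py <<'E'
th=-0.190;ex=np.array([np.cos(th),np.sin(th),0]);ey=np.array([-np.sin(th),np.cos(th),0])
# tool y along -ey : rotation of pi about (cos a,sin a,0), (sin2a,-cos2a)=-ey
Q=np.array([np.cos(th/2),np.sin(th/2),0,0])
def W(xp,yp,ztip): return ex*xp+ey*yp+np.array([0,0,ztip+80.])
def loc():
    s=env.read_state();p=s['tool_pos'];return np.array([p@ex,p@ey,p[2]-80]),s['force'],s['time_s']
np.set_printoptions(precision=2,suppress=True)
E
python3 - <<'E'
from h import *
print("box corner",onz("top",415,150,0),onz("top",402,140,0))
for p in (W(526,262,180),W(460,258,81),W(459,105,120),[480,60,320]): print(p,env.ik(p,Q))
print(env.ik([108,-450,330],env.read_state()['orientation']))
env.reach([108,-450,330],env.read_state()['orientation'])
env.reach([480,60,320],Q)
set_gripper(0)
env.reach(W(526,262,150),Q)
print(loc(),env.read_state()['width'],env.read_state()['orientation'],Q)
cv2.imwrite("pics/s1.png",viewer.camera("scene"))
E
```

```text
box corner [ 675.93 -282.64    0.  ] [ 701.46 -253.89    0.  ]
[566.02 157.95 260.  ] [ 0.25  0.42  1.75 -0.    0.97  2.01]
[500.45 166.48 161.  ] [ 0.3   0.5   1.93 -0.    0.71  2.06]
[470.57  16.42 200.  ] [ 0.01  0.36  2.04 -0.    0.74  1.77]
[480, 60, 320] [ 0.1   0.19  1.92 -0.    1.03  1.86]
[-1.36  0.15  1.95 -0.    1.05 -0.03]
(array([525.55, 261.55, 150.01]), array([ 0.19, -0.3 ,  0.42]), 5.075) 0.06283845897385107 [ 1.   -0.09 -0.    0.  ] [ 1.   -0.09  0.    0.  ]
```

View pics/s1.png

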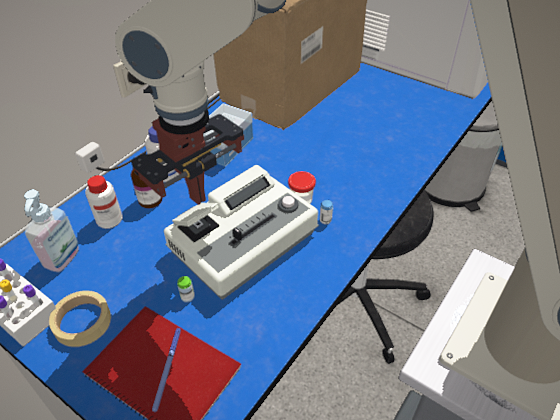

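The shut fingers hang above the shield, with their tips at about (199,200). Next I press down.

```bash
python3 - <<'E'
from h import *
t=W(525.5,261.5,150);t[2]-=80;print("tip proj",proj("scene",t))
env.move_l(W(526,262,126),rate=80)
for z,r in((90,50),(76,20)):
    print(env.move_l(W(526,262,z),rate=r,f_stop=12 if z<90 else 25),loc())
env.hold(0.2);print(loc())
env.move_l(W(526,262,78) if False else env.read_state()['tool_pos']+np.array([0,0,60]),rate=120)
p=env.move_l(W(440,262,150),rate=150)
print(loc())
cv2.imwrite("pics/s2z.png",cv2.resize(viewer.camera("scene")[155:305,150:350],None,fx=4,fy=4,interpolation=cv2.INTER_CUBIC))
E
```

```text
tip proj [197.07 198.04]
False (array([526.18, 262.01,  89.97]), array([ 0.63, -0.52,  0.12]), 6.4417)
True (array([526.11, 262.14,  84.68]), array([-1.77, -0.06,  8.45]), 6.875)
(array([526.1 , 262.14,  84.67]), array([-2.25, -1.  ,  9.18]), 7.075)
(array([440.69, 262.28, 150.07]), array([0.25, 0.14, 0.86]), 8.4583)
```

View pics/s2z.png

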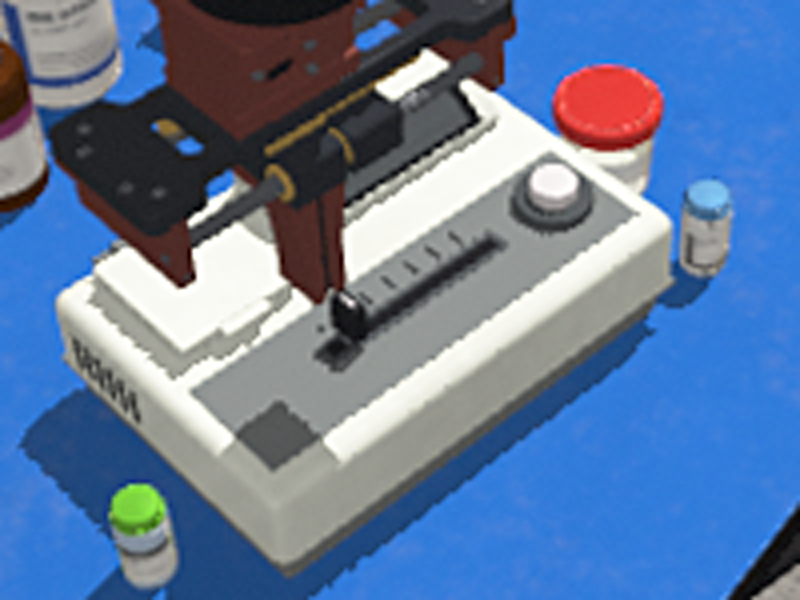

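The shield now looks flat: its front edge runs from about (180,355) to (290,290) in the zoom. I'll press once more near the front edge and harder, to confirm it's level there.

```bash
python3 - <<'E'
from h import *
env.move_l(W(514,262,110),rate=150)
print(env.move_l(W(514,262,88),rate=80,f_stop=20),loc())
print(env.move_l(W(514,262,76),rate=15,f_stop=18),loc())
env.hold(0.3);print(loc())
env.move_l(env.read_state()['tool_pos']+np.array([0,0,30]),rate=100)
env.move_l(W(460.5,260,125),rate=150)
env.move_l(W(460.5,260,81),rate=80,f_stop=10); print(loc())
cv2.imwrite("pics/s3z.png",cv2.resize(viewer.camera("scene")[155:305,150:350],None,fx=4,fy=4,interpolation=cv2.INTER_CUBIC))
E
```

```text
False (array([513.43, 261.93,  87.4 ]), array([0.54, 0.28, 0.94]), 9.6417)
True (array([514.3 , 262.18,  84.57]), array([-2.45, -0.78,  9.34]), 10.1)
(array([514.32, 262.16,  84.61]), array([-2.71, -1.59,  9.45]), 10.4)
(array([460.66, 260.03,  80.88]), array([-0.17,  0.19, -0.46]), 12.075)
```

View pics/s3z.png

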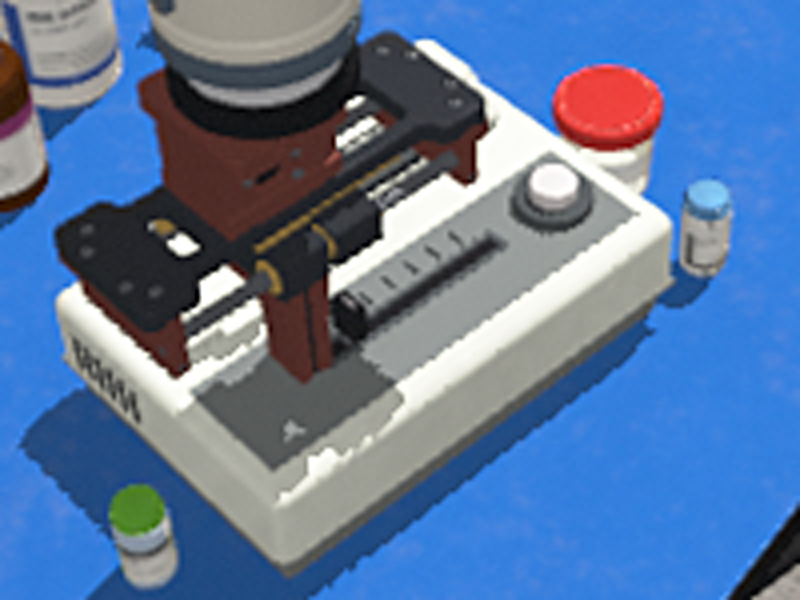

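Contact height is the same at both spots (84.6), so the shield is flat. The fingers now stand left of the lever, which is at (347,310). I'll push in small steps and log the force.

```bash
python3 - <<'E'
from h import *
env.move_l(W(460.5,252,81),rate=60,f_stop=15)
f0=None
for y in np.arange(250,224,-1.0):
    env.move_l(W(460.5,y,81),rate=20,f_stop=25)
    l,f,t=loc(); print(y,l[:2],"Fy %.2f"%(f@ey),"Fx %.2f"%(f@ex),"t %.1f"%t)
E
```

```text
250.0 [460.51 249.9 ] Fy -0.55 Fx 0.29 t 12.7
249.0 [460.48 249.  ] Fy 0.15 Fx 1.32 t 12.9
248.0 [460.49 247.97] Fy -0.22 Fx -1.31 t 13.2
247.0 [460.49 246.96] Fy 0.07 Fx -0.15 t 13.4
246.0 [460.5  245.94] Fy -0.37 Fx 0.15 t 13.7
245.0 [460.48 244.95] Fy 0.58 Fx -0.65 t 13.9
244.0 [460.53 243.94] Fy -0.63 Fx -0.78 t 14.2
243.0 [460.49 242.86] Fy 0.00 Fx 0.01 t 14.4
242.0 [460.47 241.84] Fy 0.54 Fx -0.40 t 14.7
241.0 [460.48 240.82] Fy -0.24 Fx 0.24 t 14.9
240.0 [460.51 239.86] Fy -0.45 Fx -0.42 t 15.2
239.0 [460.48 238.85] Fy -0.30 Fx -1.36 t 15.4
238.0 [460.48 237.86] Fy 0.48 Fx -0.58 t 15.7
237.0 [460.47 236.84] Fy -0.00 Fx -1.21 t 15.9
236.0 [460.48 235.85] Fy -0.02 Fx 0.75 t 16.2
235.0 [460.46 234.86] Fy -0.46 Fx 0.63 t 16.4
234.0 [460.5 233.9] Fy 0.30 Fx -0.00 t 16.7
233.0 [460.5  232.92] Fy 0.15 Fx -0.58 t 16.9
232.0 [460.49 231.83] Fy 0.00 Fx 0.81 t 17.2
231.0 [460.44 230.81] Fy 0.31 Fx 0.14 t 17.4
230.0 [460.48 229.87] Fy -0.25 Fx -0.02 t 17.7
229.0 [460.48 228.92] Fy -0.14 Fx 0.87 t 17.9
228.0 [460.49 227.91] Fy 0.30 Fx -0.37 t 18.2
227.0 [460.47 226.93] Fy -0.61 Fx 0.16 t 18.4
226.0 [460.48 225.94] Fy -0.35 Fx 0.57 t 18.7
225.0 [460.5  224.94] Fy -0.55 Fx 0.04 t 18.9
```

```bash
python3 - <<'E'
from h import *
a=cv2.resize(viewer.camera("scene")[190:260,200:310],None,fx=7,fy=7,interpolation=cv2.INTER_CUBIC)
cv2.imwrite("pics/s4z.png",a)
E
```

```text
(no output)
```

View pics/s4z.png

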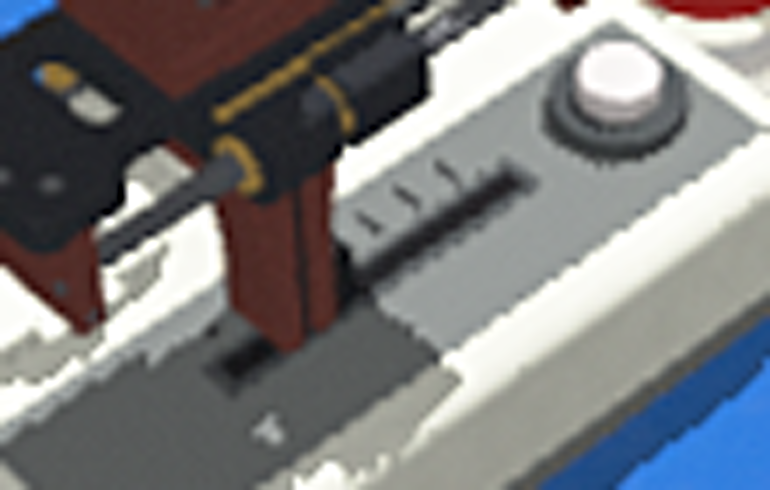

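The lever, dark at (345,280), is just right of the fingers near notch 1, and ticks 3 to 5 are visible. I'll carry on until the first click resists and snaps.

```bash
python3 - <<'E'
from h import *
mx=0
for y in np.arange(224.5,208,-0.5):
    env.move_l(W(460.5,y,81),rate=15,f_stop=25)
    l,f,t=loc();F=f@ey; print(y,l[1],"Fy %.2f"%F,"t %.1f"%t)
    mx=max(mx,F)
    if mx>4 and F<1.5: print("snap");break
E
```

```text
224.5 224.47639426048784 Fy -0.47 t 19.2
224.0 223.98676658186238 Fy -0.22 t 19.5
223.5 223.5224708568773 Fy -0.39 t 19.7
223.0 223.22171270779364 Fy 2.18 t 20.0
222.5 222.92983621498007 Fy 4.97 t 20.2
222.0 222.64918763658454 Fy 7.22 t 20.5
221.5 222.3978048693412 Fy 8.07 t 20.7
221.0 222.00699410331436 Fy 8.18 t 21.0
220.5 221.39607506429536 Fy 8.09 t 21.2
220.0 220.72854576058415 Fy 6.55 t 21.5
219.5 220.14408087293538 Fy 6.57 t 21.7
219.0 219.5153213247546 Fy 5.39 t 22.0
218.5 218.82365749193994 Fy 4.46 t 22.2
218.0 217.99740830500087 Fy 2.33 t 22.5
217.5 217.30513564762646 Fy 1.26 t 22.7
snap
```

```bash
python3 - <<'E'
from h import *
for y in np.arange(217,213.9,-0.5):
    env.move_l(W(460.5,y,81),rate=15,f_stop=25)
    l,f,t=loc();F=f@ey; print(y,l[1],"Fy %.2f"%F,"t %.1f"%t)
env.move_l(W(460.5,224,81),rate=60)
for n in("scene","top"):
    im=viewer.camera(n);cv2.imwrite(f"pics/{n}5.png",im)
a=cv2.imread("pics/scene5.png")[190:260,200:310]
cv2.imwrite("pics/s5z.png",cv2.resize(a,None,fx=7,fy=7,interpolation=cv2.INTER_CUBIC))
E
```

```text
217.0 216.7780034134384 Fy -0.36 t 23.0
216.5 216.2889626417262 Fy 0.73 t 23.2
216.0 215.80095328826135 Fy -0.12 t 23.5
215.5 215.37050874739765 Fy 0.38 t 23.7
215.0 214.93678248223085 Fy 0.72 t 24.0
214.5 214.46748100793866 Fy 0.61 t 24.2
214.0 213.9656258177823 Fy -0.03 t 24.5
```

View pics/s5z.png

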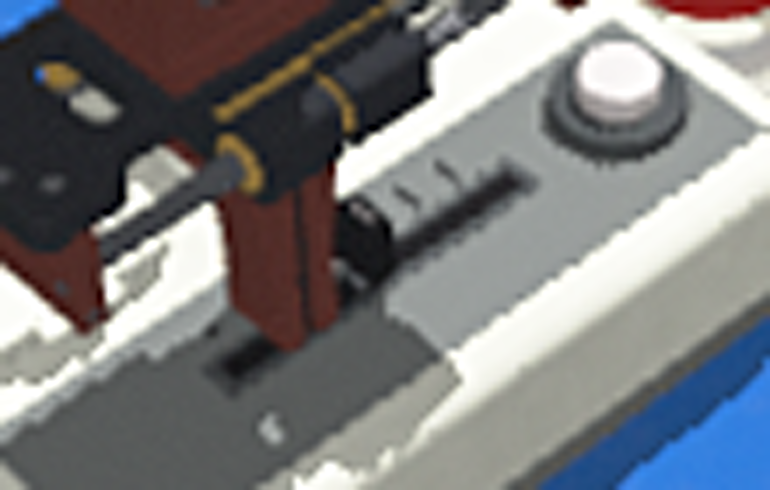

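```bash
python3 - <<'E'
from h import *
X=onz("scene",200+362/7-.4,190+212/7-.4,97);print(X, X@ex,X@ey,"q",236.8-X@ey)
for q in(27,41,55):
    p=proj("scene",[*(ex*460.5+ey*(236.8-q))[:2],97]);print(q,p,((p-[200,190])+.4)*7)
E
```

```text
[488.08 106.1   97.  ] 459.26017795677944 196.36557476451566 q 40.434425235484355
27 [245.27 223.28] [319.68 235.78]
41 [251.1  219.37] [360.49 208.38]
55 [256.85 215.51] [400.73 181.37]
```

The lever top, at about (362,212) in the zoom, sits at q≈40.4 mm, which is notch 2 as the force count implied. Now the last click, where I expect contact at about 209.6 and the crest at about 202.6.

```bash
python3 - <<'E'
from h import *
env.move_l(W(460.5,212,81),rate=60,f_stop=20)
mx=0
for y in np.arange(210.5,201.4,-0.5):
    env.move_l(W(460.5,y,81),rate=15,f_stop=25)
    l,f,t=loc();F=f@ey; print(y,l[1],"Fy %.2f"%F,"t %.1f"%t)
    mx=max(mx,F)
    if mx>5 and F<1 and l[1]<202.6: print("snap");break
env.move_l(W(460.5,216,81),rate=60)
env.move_l(W(460.5,216,125),rate=120)
cv2.imwrite("pics/scene6.png",viewer.camera("scene"))
a=cv2.imread("pics/scene6.png")[190:260,200:310]
cv2.imwrite("pics/s6z.png",cv2.resize(a,None,fx=7,fy=7,interpolation=cv2.INTER_CUBIC))
print(loc())
E
```

```text
210.5 210.45934396924736 Fy -0.34 t 25.5
210.0 210.0626778888456 Fy 0.44 t 25.7
209.5 209.5413869908108 Fy -0.15 t 26.0
209.0 209.2268658665099 Fy 2.97 t 26.2
208.5 208.91410765070106 Fy 4.37 t 26.5
208.0 208.6477104606558 Fy 7.57 t 26.7
207.5 208.38306927160232 Fy 7.72 t 27.0
207.0 208.0031272743235 Fy 8.71 t 27.2
206.5 207.38727585302217 Fy 7.37 t 27.5
206.0 206.71542183139917 Fy 7.53 t 27.7
205.5 206.05036186698933 Fy 4.95 t 28.0
205.0 205.376253378798 Fy 5.44 t 28.2
204.5 204.58438995689124 Fy 4.15 t 28.5
204.0 203.90463184349832 Fy 3.20 t 28.7
203.5 203.2477458628527 Fy -0.03 t 29.0
203.0 202.86398045552832 Fy 2.28 t 29.2
202.5 202.3578920739383 Fy 1.19 t 29.5
202.0 201.82339420059213 Fy 0.61 t 29.7
snap
(array([460.15, 215.76, 124.55]), array([-0.64, -0.15,  0.09]), 30.675)
```

View pics/s6z.png

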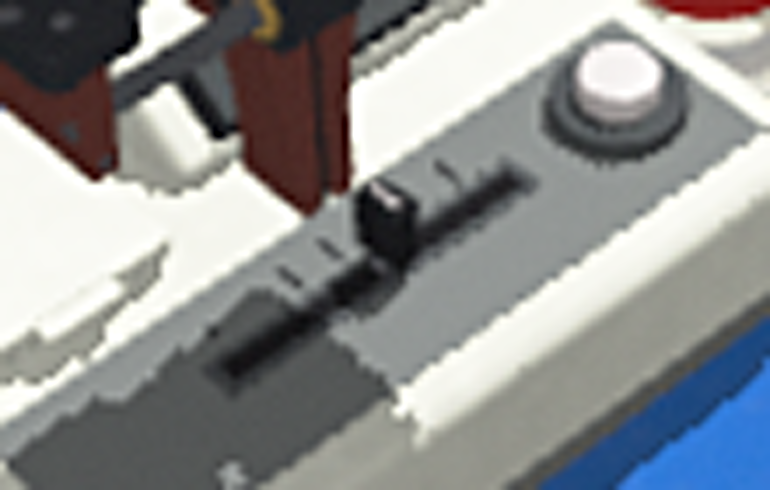

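```bash
python3 - <<'E'
from h import *
env.move_l(W(460.5,270,150),rate=150)
cv2.imwrite("pics/scene7.png",viewer.camera("scene"))
print(loc())
a=cv2.imread("pics/scene7.png")[195:240,220:280]
A=cv2.resize(a,None,fx=12,fy=12,interpolation=cv2.INTER_CUBIC)
b=cv2.imread("pics/scene5.png")[195:240,220:280]
for q in(48,55):
  for z in (97,75):
    p=(proj("scene",[*(ex*460.5+ey*(236.8-q))[:2],z])-[220,195]+.5)*12
    cv2.circle(A,tuple(int(v) for v in p),3,(0,0,255) if q==55 else (0,255,0),-1)
cv2.imwrite("pics/s7z.png",A)
E
```

```text
(array([459.92, 269.43, 149.27]), array([ 0.05, -0.74, -0.78]), 31.275)
```

View pics/s7z.png

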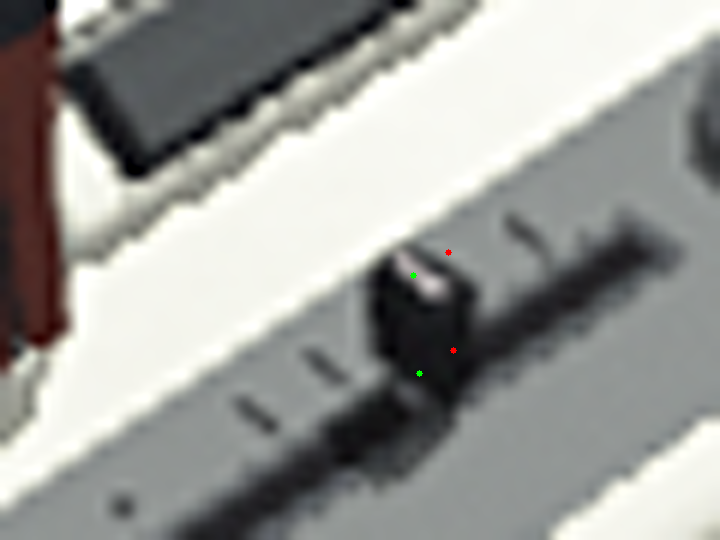

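The index line, at about (420,275) in the zoom, puts the lever at q≈49 mm. That matches the last finger position (48.8), so it is hanging just past the crest and hasn't seated. I'll push another 2–3 mm, still short of the seat, as I did for the previous click.

```bash
python3 - <<'E'
from h import *
env.move_l(W(460.5,216,125),rate=150)
env.move_l(W(460.5,216,81),rate=100,f_stop=10)
env.move_l(W(460.5,204,81),rate=50,f_stop=15)
for y in np.arange(203,198.9,-0.5):
    env.move_l(W(460.5,y,81),rate=15,f_stop=25)
    l,f,t=loc();print(y,l[1],"Fy %.2f"%(f@ey),"t %.1f"%t)
env.move_l(W(460.5,212,81),rate=60)
env.move_l(W(460.5,216,125),rate=120)
env.move_l(W(460.5,270,150),rate=200)
cv2.imwrite("pics/scene8.png",viewer.camera("scene"));cv2.imwrite("pics/top8.png",viewer.camera("top"))
A=cv2.resize(cv2.imread("pics/scene8.png")[195:240,220:280],None,fx=12,fy=12,interpolation=cv2.INTER_CUBIC)
for q in(48,55):
    p=(proj("scene",[*(ex*460.5+ey*(236.8-q))[:2],97])-[220,195]+.5)*12
    cv2.circle(A,tuple(int(v) for v in p),3,(0,0,255) if q==55 else (0,255,0),-1)
cv2.imwrite("pics/s8z.png",A);print(loc()[2])
E
```

```text
203.0 203.0194400165671 Fy 0.83 t 33.1
202.5 202.52876217679187 Fy -0.32 t 33.3
202.0 201.98562003099758 Fy -0.42 t 33.6
201.5 201.55910439809787 Fy -0.60 t 33.8
201.0 200.90142288642656 Fy 0.31 t 34.1
200.5 200.4158945347387 Fy 0.38 t 34.3
200.0 199.9502557606629 Fy -0.56 t 34.6
199.5 199.4882659670055 Fy -0.46 t 34.8
199.0 198.9643897091756 Fy 0.22 t 35.1
36.4917
```

View pics/s8z.png

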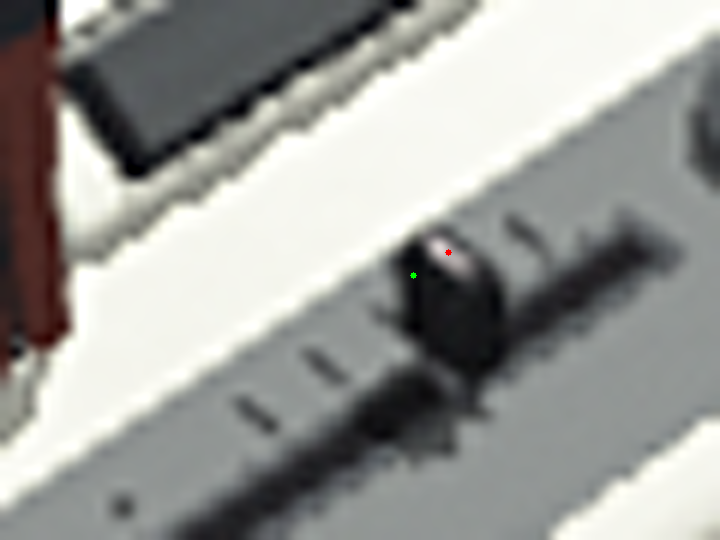

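The lever now sits on the q=55 mark, with the index line through (448,252). Tick 2 shows at (325,367), and tick 3 is just uncovered at its left. It snapped clear of the fingers, since the finger stopped 3.4 mm short of the seat contact. Next is the read key.

```bash
python3 - <<'E'
from h import *
env.move_l(W(459.5,103.2,140),rate=200)
env.move_l(W(459.5,103.2,92),rate=80,f_stop=10)
for z in np.arange(88,77,-1.0):
    r=env.move_l(W(459.5,103.2,z),rate=20,f_stop=25);l,f,t=loc();print(z,l[2],"Fz %.2f"%f[2],"t %.1f"%t)
    if f[2]>14: break
env.hold(0.3);l,f,t=loc();print(l,f)
cv2.imwrite("pics/s9.png",cv2.resize(viewer.camera("scene")[170:260,200:340],None,fx=5,fy=5,interpolation=cv2.INTER_CUBIC))
env.move_l(W(459.5,103.2,92),rate=40); 
env.move_l(W(459.5,103.2,150),rate=120);print(loc())
E
```

```text
88.0 88.09997618803962 Fz 0.27 t 38.6
87.0 87.00978480773097 Fz -0.36 t 38.8
86.0 86.05988743979634 Fz 1.98 t 39.1
85.0 85.05316907284961 Fz 2.75 t 39.3
84.0 84.02713877464254 Fz 1.86 t 39.6
83.0 83.03726999319957 Fz 3.27 t 39.8
82.0 82.02617490607426 Fz 4.64 t 40.1
81.0 81.27985734993894 Fz 7.83 t 40.3
80.0 81.04962113230599 Fz 20.04 t 40.6
[459.71 103.25  81.05] [-4.17 -0.38 18.95]
(array([459.15, 103.15, 149.62]), array([ 0.39,  0.34, -0.3 ]), 42.0083)
```

View pics/s9.png

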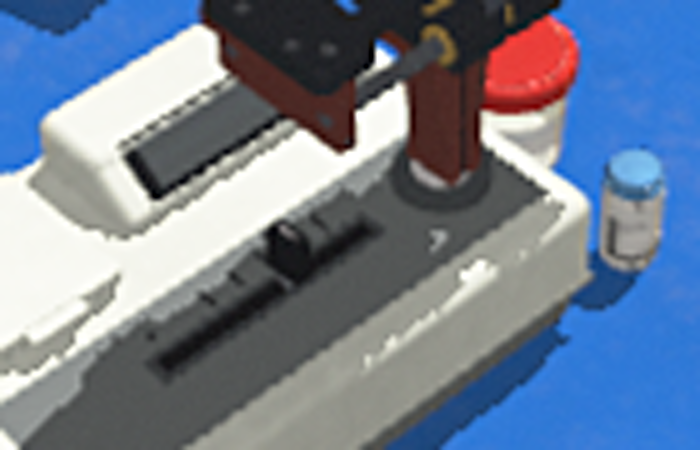

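The fingers are on the key at (437,180), which bottomed after 5 mm with a firm stop at 20 N. I'll retract and do the final check.

```bash
python3 - <<'E'
from h import *
env.move_l(W(420,150,220),rate=200)
env.reach([350,-150,350],Q); env.hold(0.3)
s=viewer.camera("scene");t=viewer.camera("top")
a=cv2.resize(s[165:305,155:345],None,fx=4,fy=4,interpolation=cv2.INTER_CUBIC)
cv2.imwrite("pics/f1.png",a)
cv2.imwrite("pics/f2.png",cv2.resize(t[155:275,170:350],None,fx=4,fy=4,interpolation=cv2.INTER_CUBIC))
print(loc())
s0=cv2.imread("pics/scene0.png");t0=cv2.imread("pics/top0.png")
for nm,im,i0,boxes in(("scene",s,s0,((170,270,200,305),(318,198,336,225),(285,170,318,205))),):
    for x0,y0,x1,y1 in boxes: print(nm,cv2.absdiff(im,i0)[y0:y1,x0:x1].mean())
E
```

```text
(array([372.19, -80.74, 269.86]), array([ 0.26, -0.22,  0.  ]), 43.9833)
scene 3.252063492063492
scene 1.7043895747599451
scene 1.5304473304473305
```

View pics/f1.png

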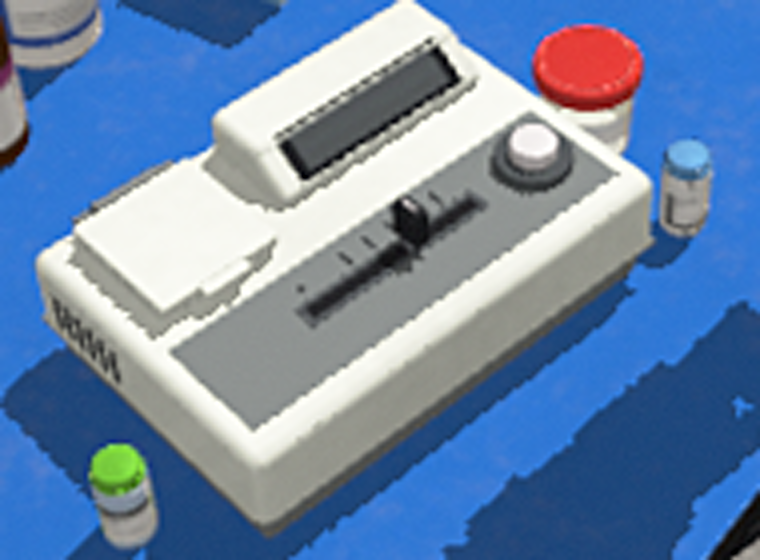

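View pics/f2.png

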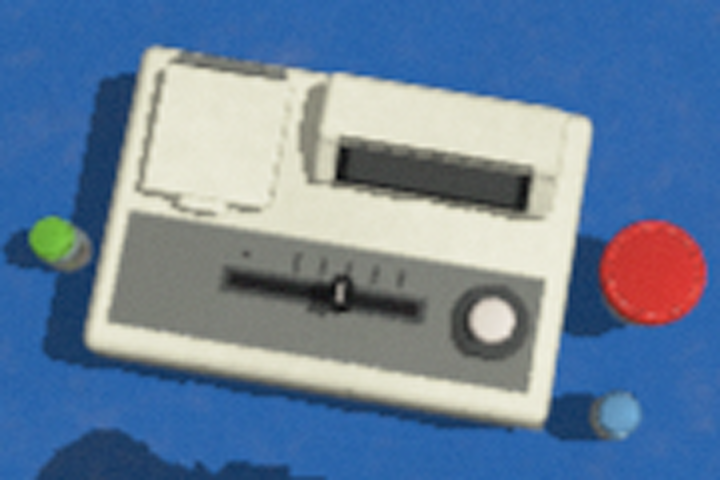

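The final pictures show the shield flat over the well, the lever at (341,292) in the top zoom in line with tick 3 at (349,268), and the key up. The cup and vials are where they were.

```bash
python3 -c "
from station import workorder
print(workorder.sign_off())"
```

```text
the job is handed in; nothing more can be done
None
```

I took the reading through the third filter and handed the job in at about 44 s on the robot's clock. I worked only with the shut fingertips and the outside of a finger.

- **Shield:** I pressed it shut twice. The fingertips stopped at the same height near the front edge and further back (84.6 and 84.7 mm, expected 84), so it is flat. The final pictures show the same.
- **Filter lever:** I pushed it through the clicks by watching the force, which peaked at 8 to 9 N leaving each notch. My first push into the third click stopped too early: the picture showed the lever hanging just past the crest at about 49 mm. I pushed about 3 mm further and it snapped into the notch. The final pictures show it at about 55 mm, in line with the third tick.
- **Read key:** It went down 5 mm to a firm stop at about 20 N, then I released it. The final picture shows it up.
- **Cup and vials:** They look unmoved in both final pictures. The scene camera view around them barely changed from the start; the area around the left vial differed slightly more than the other two, which I put down to the arm's shadow.

No check was failing at hand-in, and the robot was clear of everything.

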